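# Wind the controller case into the crank holder

## Task

Lay the orange controller case flat in the cradle of the black desk holder, lengthwise between its two jaws, and let go of it. Then take the red grip of the crank and wind it clockwise in one go, without letting go of the grip and without pushing the jaw by hand, until you feel the jaw close snugly on the case; do not crush the case. Then let go and leave the case clamped and everything else on the desk where it was.

Things in the scene. Friction and masses are not known exactly. Their poses are not given: they have to be found in the camera images.
- holder: Black plastic holder fixed to the desk, 90 x 324 mm, long along its y. Origin: on the desk, on its centre line; z up. From -y to +y: end stop (64 mm wide, 48 mm high, inner face at y -158 mm) with a rubber pad, flat cradle floor (60 mm wide, centred on x 0, top 10 mm above the desk, open at both sides), grey sliding jaw, gear housing (90 x 90 mm, 50 mm high, y 60 to 150 mm) with the crank on top.
- pad_spot (a point): Where the rubber pad stands on the end stop's inner face: holder x 0, y -152 mm, 29 mm above the desk; axes as the holder's. The pad's face is 0 to 14 mm from here towards the jaw, set differently each time and not measured; it does not yield.
- crank_axis (a point): On the crank's vertical axis (holder x 0, y +105 mm), at the arm's top, 63 mm above the desk. Winding clockwise seen from above moves the jaw to the pad by 8 mm per rad (50 mm a turn; about 1 to 1.5 turns needed); friction keeps it where left. Turning it free takes 3 N at the grip either way; each newton more puts 5.6 N on the case: snug is 6 to 9 N while turning, over 13 N crushes it (jaw over 60 N).
- jaw: Grey sliding jaw plate, 60 mm wide, 34 mm high, top 46 mm above the desk. Origin: middle of its clamping face, 29 mm above the desk; axes as the holder's; it clamps towards the holder's -y. At the start the face is at holder y = +4 to +14 mm. The face is sprung, 15 N per mm. Moved only by the crank.
- grip: Red plastic crank grip, upright cylinder 18 mm across and 48 mm tall, free to spin about its own vertical axis, 45 mm from the crank axis. Origin: its centre, 89 mm above the desk (grip from 65 to 113 mm). Its own yaw means nothing.
- case_center (a point): Centre of the orange hard silicone controller case, a rigid closed box 92 mm long (its x), 56 mm wide (its y), 44 mm high, 0.15 to 0.31 kg. It lies flat on the desk left or right. Take it across its width. It goes in the cradle with its length along the holder's y, either way round, centred across the cradle.
- phone: Dark phone lying flat, 146 x 71 x 9 mm, on the other side from the case; origin under its centre. Leave alone.
- penpot: Teal ceramic pen pot with pens, 80 mm across, 100 mm high (pens to 165 mm); origin under its centre. Leave alone.
- lunchtin: Stainless steel lunch tin with latched lid, 119 x 171 x 58 mm; origin under its centre. Leave alone.
- mug: White mug, 82 mm across, 92 mm high, handle at its +y; origin under its centre. Leave alone.
- stapler: Blue stapler, 36 x 125 x 42 mm; origin under its centre. Leave alone.
There are look-alikes about, which are no part of the job. Of the things that look like the part that bears case_center, the largest one is meant.

How it is judged:
By the outcome, as a careful person would: the job done as asked, in the order asked, and still so for the second after the job is handed in, with the robot touching nothing.
It also fails if it takes over 67 s, if anything falls off the work surface, if the arm or the gripper's body presses on something with over 40 N, if the wrist force passes 120 N, or if a joint passes its speed limit or range.

## Robot

A 6-joint arm with a two-finger parallel gripper is mounted at the origin on the work surface. World frame = base frame: x ahead of the robot, y to its left, z up, the work surface at z = 0. Lengths are in m, angles in rad, forces in N, time in s.
With the tool pointing down it reaches from about 0.375 to 0.9 m from the base axis. Payload 3.1 kg.
Tool frame: the origin (TCP) lies on the centre line of the jaws, within the pads' length; the fingertips stand 8 mm ahead of it and the grasp point (between the pads) lies 11 mm behind it; z points along the fingers, y is the line along which they close (so a half turn about z gives the same grasp; the last joint's range is limited). The gripper opens to 85 mm and grips with 20 to 120 N. Pads are 22 mm wide; open, the fingers measure 114 mm over their backs; the gripper's body (76 mm by 85 mm) begins 54 mm behind the grasp point. The pads swing forward as they close: fully open they stand 13 mm farther back than shut.
Start: joints at [-1.333, 0.527, 1.433, -0, 1.181, -0.178], TCP at [0.252, -0.572, 0.239] pointing down, gripper open.
Joint ranges: [-3.08, 3.08], [-0.75, 2.2], [0.22, 2.44], [-1.43, 4.57], [0, 2.65], [-2.85, 2.85]. Speed limits (rad/s): [2.79, 2.79, 3.14, 3.14, 3.14, 3.14].

## Interface

Orientations are given as a unit quaternion [x, y, z, w].
In Python, from station import * gives the robot as it stands.
- The arm moves only by the tool play_rows, never from a script. Its argument "rows" is a list of rows, each a list of 3 entries, a list of its own where there are three numbers: the turn, a rotation vector about the tool's x, y, z in degrees, then the shift along the tool's x, y, z in mm, then the closure, from 0 (fully open) to 1 (shut). In form: [[[ax, ay, az], [dx, dy, dz], jaw], ...]. A call has 1 to 12 rows; each row shifts and turns the commanded pose from where the row before left it, along the tool's axes as they then stand; what a row does not reach is not made up. A row lasts 1/12 s, in which the tool goes at most 41.7 mm and 7.16 degrees, less where a joint would pass 70% of its speed; a pose out of reach is approached as far as the arm can. A call with a gripper value outside its range is refused whole. The fingers move at their own pace and stop on an object; "grip_force" is the grip in N (left out, the last holds). Time passes only in rows, so rows that do not move let the fingers close. It gives the time, the measured TCP pose, the force, the opening and the grip force at its end, in the units of the state.
- sense(): the state, without advancing time (a new reading comes with each control period).
- snapshot(name): name is "side" or "top"; returns (picture, depth): 480x640x3 uint8, red, green, blue; 480x640 float32, m along the optical axis (not along the pixel's ray), 0 where there is no reading.
- get_calibration(name): a dict with "vfov" (degrees; the focal length in pixels is half the picture's height over the tangent of half this angle, whatever the lens; pixels are square), "cx", "cy" (the principal point, pixels), "xyz" and "attitude" of the camera in the world. Camera axes: x right, y down, z forward; pixel columns grow to the right and rows downward; lengths in m; the calibration is good to about 2 mm. A picture is of the moment at which its call begins. get_calibration takes no time and is no camera call.
- sign_off(): hands the job in; it is judged then, once.
The state is a dict: "t": time; "q": joint angles; "qd": joint speeds; "tau": joint torques, N m; "tcp_pos": TCP position; "tool_rot": TCP orientation; "force": force on the tool from outside, world axes, zero at the start; "ft_torque": the same for the moment, N m; "finger_gap": opening from 0.0 (shut) to 1.0 (fully open); "gripper_force": force on a finger pad.
Only numpy, scipy, OpenCV 4.12 (cv2) and the standard library are available. Lean on these libraries where they do the work, as an engineer would, in place of code of your own. Each camera call takes 0.05 s, during which the arm holds its last target. There are 200 camera calls.

## Working session

There is one attempt and no reset: what is moved stays moved. The work goes in short steps, Python scripts to look and compute and a tool call to move; the robot and the scene stay as the last step left them, time stands still between calls to the robot, and variables do not carry over. Pictures are saved under pics/ and viewed, at most 10 in all, crops included, and the job is handed in when it is done.

Besides the shell and the picture viewer there is one more tool, called by a JSON object that holds its "name" and its "arguments". play_rows: Moves the arm, as the interface text tells. Its arguments: {"type":"object","properties":{"rows":{"type":"array","items":{"type":"array"}},"grip_force":{"type":"number"}},"required":["rows"]}

```bash
mkdir -p pics; ls
cat > h.py <<'E'
from station import *
import numpy as np, cv2
from scipy.spatial.transform import Rotation as R
def cam(n):
    c=get_calibration(n); a=np.array(c["attitude"],float)
    M=R.from_quat(a).as_matrix() if a.size==4 else a
    return c,240/np.tan(np.radians(c["vfov"])/2),M,np.array(c["xyz"])
def cloud(n,d):
    c,f,M,t=cam(n); v,u=np.mgrid[:480,:640]
    P=np.stack([(u-c["cx"])/f*d,(v-c["cy"])/f*d,d],-1)
    return P@M.T+t
def plane(n,u,v,z):
    c,f,M,t=cam(n); r=M@np.array([(u-c["cx"])/f,(v-c["cy"])/f,1]); return t+r*(z-t[2])/r[2]
E
python3 - <<'E'
from h import *
for n in("side","top"):
    print(get_calibration(n)); p,d=snapshot(n); cv2.imwrite(f"pics/{n}0.png",p[...,::-1]); np.save(n+"d.npy",d);np.save(n+"p.npy",p)
print(sense())
E
```

```text
pics
{'vfov': 51.939975899315364, 'cx': 321.35935015237635, 'cy': 245.41254258834658, 'xyz': array([0.14803264, 0.64586247, 0.96778395]), 'attitude': array([-0.27410134,  0.89743667, -0.32971445,  0.10375091])}
{'vfov': 52.042829590988184, 'cx': 327.86131023751534, 'cy': 250.43046923247996, 'xyz': array([0.46617029, 0.025398  , 1.32220729]), 'attitude': array([-0.70318472,  0.7103509 , -0.01917795,  0.02377096])}
{'t': 0.1, 'q': array([-1.33351492e+00,  5.28383303e-01,  1.43377823e+00,  3.27786994e-05,
        1.18137429e+00, -1.78518977e-01]), 'qd': array([ 0.00094827, -0.00066193, -0.00054364,  0.00073819,  0.00062618,
       -0.00056769]), 'tau': array([-4.58940508e-05, -4.43304920e+01, -1.78587162e+01, -1.76702060e-04,
        3.87457141e-03,  7.03485110e-07]), 'tcp_pos': array([ 0.25232734, -0.57112188,  0.23842394]), 'tool_rot': array([ 9.78467310e-01,  2.06399563e-01, -1.33926761e-05, -9.71614290e-04]), 'force': array([ 0.87772629, -0.05320249,  0.49824418]), 'ft_torque': array([-0.00989794, -0.00945325,  0.03412921]), 'gripper_force': 0.0, 'finger_gap': 1.0004276603677529}
```

View pics/top0.png

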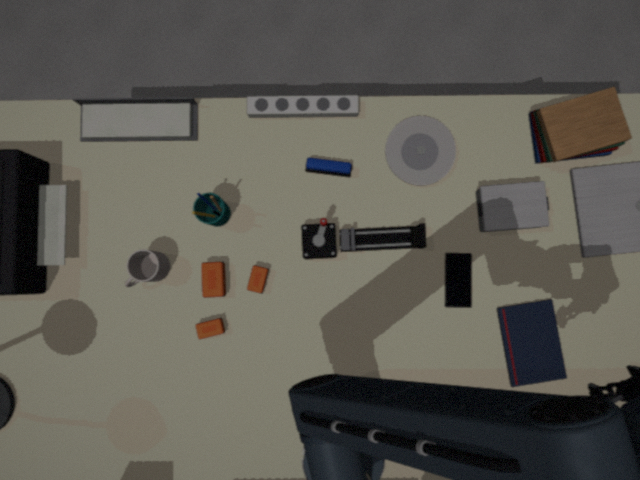

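View pics/side0.png

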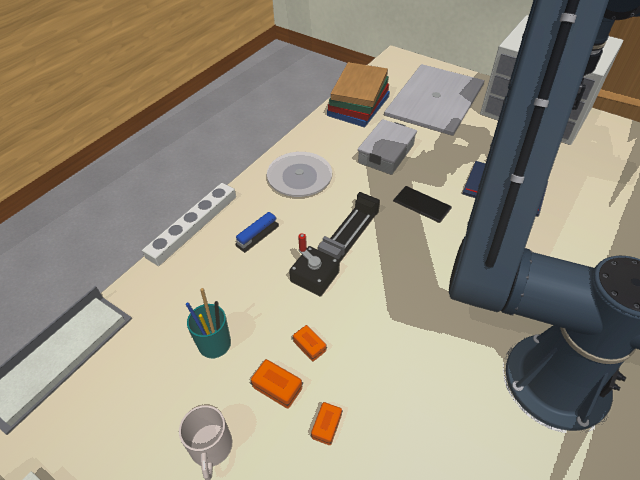

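The top view has three orange boxes that could be taken for the case: A (213,279), B (258,279) and C (210,328). In the side view they are at (277,382), (310,342) and (326,423). A is the largest. The holder runs from its housing (320,240) to its end stop (420,236), and the red grip is at (323,222). Next I'll measure these and check A in a crop.

Run:
```python
from h import *
for n in("top","side"):
    p=np.load(n+"p.npy");d=np.load(n+"d.npy");W=cloud(n,d)
    hsv=cv2.cvtColor(p,cv2.COLOR_RGB2HSV)
    m=cv2.inRange(hsv,(5,150,90),(18,255,255))
    k,l,s,c=cv2.connectedComponentsWithStats(m)
    for i in range(1,k):
        if s[i,4]<150: continue
        P=W[l==i]; zt=np.percentile(P[:,2],90); T=P[abs(P[:,2]-zt)<.006]
        r=cv2.minAreaRect((T[:,:2]*1000).astype(np.float32))
        print(n,"orange",c[i].round(),s[i,4],zt.round(4),"rect",r)
    m=cv2.inRange(hsv,(0,140,60),(4,255,255))|cv2.inRange(hsv,(174,140,60),(180,255,255))
    k,l,s,c=cv2.connectedComponentsWithStats(m)
    for i in range(1,k):
        if s[i,4]<8: continue
        P=W[l==i]; print(n,"red",c[i].round(),s[i,4],np.median(P,0).round(4),P.max(0).round(4))
    # holder: dark things in region by height
    X=W.reshape(-1,3)
    for lo,hi,nm in((.044,.055,"top housing/stop/jaw"),):
        reg=(abs(W[...,0]-.5)<.12)&(W[...,1]>-.3)&(W[...,1]<.12)&(W[...,2]>lo)&(W[...,2]<hi)
        k,l,s,c=cv2.connectedComponentsWithStats(reg.astype(np.uint8))
        for i in range(1,k):
            if s[i,4]<40: continue
            T=W[l==i]; print(n,nm,c[i].round(),s[i,4],np.median(T,0).round(4),cv2.minAreaRect((T[:,:2]*1000).astype(np.float32)))
p=np.load("topp.npy"); a=p[190:350,180:440]
cv2.imwrite("pics/crop0.png",cv2.resize(a,None,fx=3,fy=3,interpolation=2)[...,::-1])
```

```text
top orange [212. 279.] 670 0.0471 rect ((472.5576477050781, 335.2124938964844), (87.88247680664062, 50.96168518066406), 2.5844287872314453)
top orange [257. 279.] 356 0.0363 rect ((472.2951354980469, 219.69557189941406), (37.65949630737305, 64.02552032470703), 76.31172943115234)
top orange [209. 328.] 355 0.0366 rect ((344.7580261230469, 344.9701843261719), (37.32057189941406, 62.79359817504883), 14.389912605285645)
top red [614. 148.] 10 [ 0.8044 -0.7181  0.0478] [ 0.8079 -0.7126  0.0524]
top red [544. 158.] 8 [ 0.7805 -0.5336  0.0474] [0.789  0.0254 1.3222]
top red [323. 222.] 23 [0.6098 0.0418 0.1133] [0.6172 0.0517 0.1169]
top red [510. 348.] 129 [ 0.284  -0.442   0.0134] [ 0.3832 -0.4266  0.0207]
top top housing/stop/jaw [318. 241.] 954 [0.5656 0.0635 0.0497] ((570.3099365234375, 58.22370147705078), (89.86088562011719, 89.64646911621094), 1.9838672876358032)
top top housing/stop/jaw [420. 235.] 212 [ 0.5792 -0.2076  0.0468] ((581.7566528320312, -203.13059997558594), (34.139286041259766, 62.66934585571289), 88.64291381835938)
top top housing/stop/jaw [352. 239.] 69 [ 0.5703 -0.03
[... 1127 characters left out ...]
[ 0.8139 -0.5266  0.039 ] [0.9147 0.6459 0.9678]
side red [471. 190.] 14 [ 0.3727 -0.4284  0.0135] [ 0.3892 -0.4221  0.0164]
side red [302. 243.] 102 [0.6108 0.0514 0.0951] [0.6225 0.6459 0.9678]
side top housing/stop/jaw [367. 198.] 140 [ 0.5835 -0.2083  0.0465] ((581.2230224609375, -201.0538787841797), (62.47721862792969, 37.934532165527344), 5.42979621887207)
side top housing/stop/jaw [333. 242.] 60 [ 0.5724 -0.0283  0.0456] ((576.5223999023438, -28.06138038635254), (56.647613525390625, 12.928187370300293), 4.682408332824707)
side top housing/stop/jaw [315. 267.] 942 [0.5619 0.0698 0.0493] ((570.7334594726562, 59.27626419067383), (90.87972259521484, 91.84752655029297), 1.3897255659103394)
```

View pics/crop0.png

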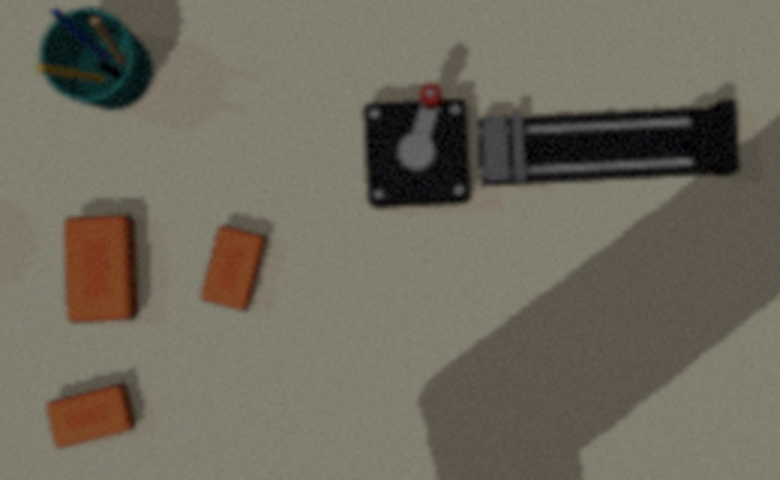

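The crop shows the largest orange box at crop pixel (99,268), about 91 x 55 mm, so A is the case. I'll move towards it now, bowing outward to stay away from the base.

{"name": "play_rows", "arguments": {"rows": [[[0,0,7.1],[0,0,0],0],[[0,0,7.1],[0,0,0],0],[[0,0,7.1],[0,0,0],0],[[0,0,0],[22,-34,0],0],[[0,0,0],[22,-34,0],0],[[0,0,0],[22,-34,0],0],[[0,0,0],[22,-34,0],0],[[0,0,0],[22,-34,0],0],[[0,0,0],[22,-34,0],0],[[0,0,0],[22,-34,0],0],[[0,0,0],[22,-34,0],0],[[0,0,0],[22,-34,0],0]]}}

```text
t: 1.1
tcp_pos: [0.4372, -0.2553, 0.2391]
tool_rot: [1.0, 0.022, -0.0, -0.0]
force: [0.3, -0.6, 0.5]
finger_gap: 1.0
gripper_force: 0.0
```

{"name": "play_rows", "arguments": {"rows": [[[0,0,0],[22,-34,0],0],[[0,0,0],[22,-34,0],0],[[0,0,0],[22,-34,0],0],[[0,0,0],[0,-40,0],0],[[0,0,0],[0,-40,0],0],[[0,0,0],[0,-40,0],0],[[0,0,0],[0,-40,0],0],[[0,0,0],[0,-40,0],0],[[0,0,0],[0,-40,0],0],[[0,0,0],[0,-40,0],0],[[0,0,0],[0,-40,0],0],[[0,0,0],[0,-40,0],0]]}}

```text
t: 2.1
tcp_pos: [0.4816, 0.2091, 0.2391]
tool_rot: [1.0, 0.022, -0.0, 0.0]
force: [0.5, -0.1, -0.7]
finger_gap: 1.001
gripper_force: 0.0
```

{"name": "play_rows", "arguments": {"rows": [[[0,0,0],[-1.5,-39,0],0],[[0,0,0],[-1.5,-39,0],0],[[0,0,0],[-1.5,-39,0],0],[[0,0,0],[0,0,0],0],[[0,0,0],[0,0,0],0]]}}

```text
t: 2.52
tcp_pos: [0.4718, 0.3257, 0.2387]
tool_rot: [1.0, 0.024, -0.0, 0.0]
force: [0.4, 0.0, -0.5]
finger_gap: 0.997
gripper_force: 0.0
```

{"name": "play_rows", "arguments": {"rows": [[[0,0,0],[0,-11,0],0],[[0,0,0],[0,0,38],0],[[0,0,0],[0,0,38],0],[[0,0,0],[0,0,38],0],[[0,0,0],[0,0,38],0],[[0,0,0],[0,0,25],0],[[0,0,0],[0,0,20],0],[[0,0,0],[0,0,15],0],[[0,0,0],[0,0,7],0],[[0,0,0],[0,0,0],0]], "grip_force": 40}}

```text
t: 3.35
tcp_pos: [0.4717, 0.3334, 0.0187]
tool_rot: [1.0, 0.021, -0.002, 0.001]
force: [0.1, 0.3, 0.6]
finger_gap: 1.001
gripper_force: 0.0
```

{"name": "play_rows", "arguments": {"rows": [[[0,0,0],[0,0,0],1],[[0,0,0],[0,0,0],1],[[0,0,0],[0,0,0],1],[[0,0,0],[0,0,0],1],[[0,0,0],[0,0,0],1],[[0,0,0],[0,0,0],1],[[0,0,0],[0,0,0],1]]}}

```text
t: 3.93
tcp_pos: [0.4734, 0.3353, 0.0219]
tool_rot: [1.0, 0.022, 0.002, -0.001]
force: [0.6, -0.6, 6.1]
finger_gap: 0.648
gripper_force: 44.9
```

{"name": "play_rows", "arguments": {"rows": [[[0,0,0],[0,0,-5],1],[[0,0,0],[0,0,-10],1],[[0,0,0],[0,0,-20],1],[[0,0,0],[0,0,-30],1],[[0,0,0],[0,0,-30],1],[[0,0,0],[0,0,-30],1],[[0,0,0],[0,0,-15],1],[[0,0,0],[0,0,0],1],[[0,0,0],[0,0,0],1],[[0,0,0],[0,0,0],1]]}}

```text
t: 4.77
tcp_pos: [0.471, 0.3343, 0.1593]
tool_rot: [1.0, 0.022, -0.001, 0.001]
force: [0.1, 0.6, -2.7]
finger_gap: 0.651
gripper_force: 44.0
```

Run:
```python
from h import *
s=sense(); print(s["tcp_pos"],s["tool_rot"],s["force"],s["finger_gap"])
p,d=snapshot("side"); cv2.imwrite("pics/lift.png",p[...,::-1]); W=cloud("side",d)
hsv=cv2.cvtColor(p,cv2.COLOR_RGB2HSV); m=cv2.inRange(hsv,(5,150,90),(18,255,255))
k,l,st,c=cv2.connectedComponentsWithStats(m)
for i in range(1,k):
    if st[i,4]<150 or c[i][1]<150: continue
    P=W[(l==i)&(d>0)]; print(c[i].round(),st[i,4],np.percentile(P,[2,50,98],axis=0).round(4).tolist())
# pad: heights profile along holder axis from first top image
c0=np.array([.5705,.0587]); th=np.radians(2.3); X=np.array([np.cos(th),np.sin(th)]);Y=np.array([-np.sin(th),np.cos(th)])
O=c0-.105*Y; print("O",O)
for n in("top","side"):
    D=np.load(n+"d.npy"); Q=cloud(n,D).reshape(-1,3); L=np.c_[(Q[:,:2]-O)@X,(Q[:,:2]-O)@Y,Q[:,2]]
    pp=np.load(n+"p.npy").reshape(-1,3)
    for y in np.arange(-.180,-.125,.004):
        k=(abs(L[:,0])<.012)&(abs(L[:,1]-y)<.002)&(L[:,2]<.2)
        if k.sum(): print(n,round(y,3),k.sum(),np.median(L[k,2]).round(4),np.median(pp[k],0))
    for a,b in((-.02,.03),):
      for y in np.arange(a,b,.004):
        k=(abs(L[:,0])<.02)&(abs(L[:,1]-y)<.002)&(L[:,2]<.2)
        if k.sum(): print(n,"jaw",round(y,3),np.median(L[k,2]).round(4))
```

```text
[0.47098647 0.33429024 0.15926369] [ 9.99755196e-01  2.20773440e-02 -1.34456190e-03  5.75983640e-04] [ 0.11128225  0.5675977  -2.74169626] 0.6510623902588929
[294. 349.] 1647 [[0.425, 0.2051, 0.0119], [0.4514, 0.3176, 0.1667], [0.5026, 0.3608, 0.1834]]
[326. 423.] 827 [[0.3204, 0.3156, 0.0108], [0.343, 0.3515, 0.0315], [0.367, 0.3818, 0.0354]]
O [ 0.57471384 -0.04621541]
top -0.176 2 0.0458 [55.5 51.  44.5]
top -0.172 13 0.0475 [26. 23. 24.]
top -0.168 12 0.048 [15.5 14.5 15.5]
top -0.164 16 0.048 [13.  11.5 14. ]
top -0.16 15 0.0458 [11. 10. 10.]
top -0.156 13 0.0451 [ 9.  9. 10.]
top -0.152 17 0.0461 [10. 11. 11.]
top -0.148 11 0.0434 [14. 12. 12.]
top -0.144 18 0.0439 [11.5 12.5  9. ]
top -0.14 30 0.0362 [9.5 8.5 9. ]
top -0.136 16 0.0103 [13.  12.5 15. ]
top -0.132 12 0.009 [13.5 11.5 13. ]
top -0.128 15 0.0099 [13. 16. 16.]
top jaw -0.02 0.0102
top jaw -0.016 0.01
top jaw -0.012 0.0112
top jaw -0.008 0.0109
top jaw -0.004 0.0106
top jaw 0.0 0.0114
top jaw 0.004 0.0101
top jaw 0.008 0.0124
top jaw 0.012 0.0448
top jaw 0.016 0.0463
top jaw 0.02 0.0401
top jaw 0.024 0.0111
top jaw 0.028 0.0417
side -0.172 8 0.0468 [55.  52.  47.5]
side -0.168 9 0.0483 [44. 42. 40.]
side -0.164 13 0.0459 [47. 46. 43.]
side -0.16 14 0.0457 [47.  44.5 42. ]
side -0.156 10 0.0452 [48.5 47.  41.5]
side -0.152 10 0.0444 [50. 48. 43.]
side -0.148 13 0.0435 [50. 48. 42.]
side -0.144 18 0.0413 [48.  46.5 42. ]
side -0.14 54 0.026 [45.  43.  37.5]
side -0.136 23 0.027 [45. 44. 39.]
side -0.132 8 0.0112 [47.5 46.  42.5]
side -0.128 10 0.0103 [47.5 45.5 42. ]
side jaw -0.02 0.0102
side jaw -0.016 0.0104
side jaw -0.012 0.011
side jaw -0.008 0.0097
side jaw 0.012 0.0448
side jaw 0.016 0.0446
side jaw 0.02 0.0416
side jaw 0.024 0.0411
side jaw 0.028 0.0414
```

{"name": "play_rows", "arguments": {"rows": [[[0,0,0],[3,18,-5],1],[[0,0,0],[6,33,-5],1],[[0,0,0],[7.5,40,-5],1],[[0,0,0],[7.5,40,-5],1],[[0,0,0],[7.5,40,0],1],[[0,0,0],[7.5,40,0],1],[[0,0,0],[7.5,40,0],1],[[0,0,0],[7.5,40,0],1],[[0,0,0],[7.5,40,0],1],[[0,0,0],[7.5,40,0],1],[[0,0,0],[7.5,40,0],1],[[0,0,0],[6,35,0],1]]}}

```text
t: 5.82
tcp_pos: [0.5737, -0.1096, 0.1783]
tool_rot: [1.0, 0.021, -0.002, -0.001]
force: [0.7, 1.2, -2.0]
finger_gap: 0.647
gripper_force: 43.9
```

{"name": "play_rows", "arguments": {"rows": [[[0,0,0],[4,25,0],1],[[0,0,-4],[0,0,0],1],[[0,0,-7],[0,0,0],1],[[0,0,-7],[0,0,0],1],[[0,0,-7],[0,0,0],1],[[0,0,-7],[0,0,0],1],[[0,0,-7],[0,0,0],1],[[0,0,-7],[0,0,0],1],[[0,0,-7],[0,0,0],1],[[0,0,-7],[0,0,0],1],[[0,0,-7],[0,0,0],1],[[0,0,-7],[0,0,0],1]]}}

```text
t: 6.82
tcp_pos: [0.5782, -0.1314, 0.178]
tool_rot: [0.783, 0.622, -0.001, -0.002]
force: [-0.2, 0.1, -2.4]
finger_gap: 0.647
gripper_force: 44.0
```

{"name": "play_rows", "arguments": {"rows": [[[0,0,-7],[0,0,0],1],[[0,0,-7],[0,0,0],1],[[0,0,-1.7],[0,0,0],1],[[0,0,0],[0,0,0],1],[[0,0,0],[0,0,0],1],[[0,0,0],[0,0,0],1]]}}

```text
t: 7.32
tcp_pos: [0.5789, -0.1317, 0.1792]
tool_rot: [0.694, 0.72, -0.0, -0.001]
force: [-0.4, 0.5, -2.0]
finger_gap: 0.647
gripper_force: 43.9
```

Run:
```python
from h import *
Ps=[];rv=[]
for n in ("side","top")*3:
    p,d=snapshot(n); s=sense(); Ps.append(s["tcp_pos"]); rv.append(s["tool_rot"])
    if len(Ps)<3:
        W=cloud(n,d); hsv=cv2.cvtColor(p,cv2.COLOR_RGB2HSV); m=cv2.inRange(hsv,(3,130,50),(18,255,255))
        k,l,st,c=cv2.connectedComponentsWithStats(m); 
        for i in range(1,k):
            P=W[(l==i)&(d>0)]
            if st[i,4]>60 and .4<np.median(P[:,0])<.8 and np.median(P[:,1])<.05 and P[:,2].max()<.5: print(n,c[i],st[i,4],np.percentile(P,[2,50,98],axis=0).round(4).tolist())
        if n=="side": cv2.imwrite("pics/hold.png",cv2.resize(p[90:290,230:480],None,fx=3,fy=3)[...,::-1])
print(np.mean(Ps,0),np.mean(rv,0),np.std(Ps,0))
```

```text
side [352.62468193 179.08142494] 786 [[0.5491, -0.1617, 0.1617], [0.5756, -0.1024, 0.1991], [0.604, -0.0829, 0.2037]]
[ 0.57925481 -0.13183111  0.17994822] [ 6.93407270e-01  7.20545720e-01 -1.20011609e-04 -3.33830740e-04] [1.47489896e-04 4.66452130e-05 2.97449858e-04]
```

View pics/hold.png

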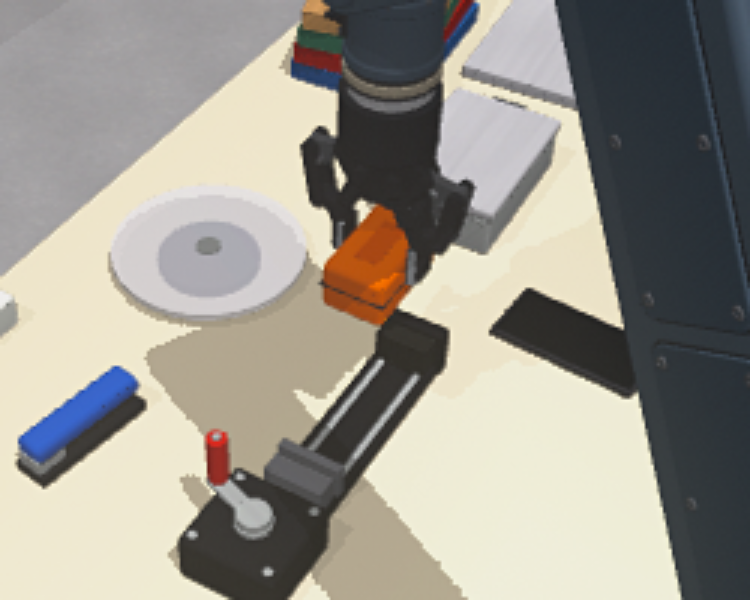

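The picture shows the case held level, lengthwise above the cradle at crop (370,265), and the crank untouched with its grip at crop (217,458). Lowering it now.

{"name": "play_rows", "arguments": {"rows": [[[0,0,0],[0,0,15],1],[[0,0,0],[0,0,25],1],[[0,0,0],[0,0,25],1],[[0,0,0],[0,0,25],1],[[0,0,0],[0,0,20],1],[[0,0,0],[0,0,15],1],[[0,0,0],[0,0,10],1],[[0,0,0],[0,0,6],1],[[0,0,0],[0,0,4],1],[[0,0,0],[0,0,0],1],[[0,0,0],[0,0,0],1]]}}

```text
t: 8.53
tcp_pos: [0.58, -0.1321, 0.036]
tool_rot: [0.693, 0.721, 0.0, 0.001]
force: [0.2, 0.4, -0.9]
finger_gap: 0.647
gripper_force: 44.0
```

{"name": "play_rows", "arguments": {"rows": [[[0,0,0],[0,0,1.5],1],[[0,0,0],[0,0,1.5],1],[[0,0,0],[0,0,0],1]]}}

```text
t: 8.78
tcp_pos: [0.5797, -0.132, 0.0327]
tool_rot: [0.693, 0.721, 0.0, 0.0]
force: [0.9, 0.7, -2.5]
finger_gap: 0.649
gripper_force: 44.0
```

{"name": "play_rows", "arguments": {"rows": [[[0,0,0],[0,0,1],1],[[0,0,0],[0,0,0.7],1],[[0,0,0],[0,0,0],1]]}}

```text
t: 9.03
tcp_pos: [0.5797, -0.1321, 0.032]
tool_rot: [0.693, 0.721, 0.0, 0.0]
force: [-1.0, -1.3, 5.3]
finger_gap: 0.646
gripper_force: 44.8
```

```bash
python3 -c "
from h import *
for i in range(3): snapshot('top'); s=sense(); print(s['tcp_pos'],s['force'])"
```

```text
[ 0.57970216 -0.13205744  0.03199299] [-0.58929579  0.16199351  5.59534527]
[ 0.5797275  -0.13205889  0.03198185] [-1.2023006  -0.26186877  5.89490863]
[ 0.57968647 -0.13204132  0.03197199] [-0.7246022   0.14411102  5.98925308]
```

{"name": "play_rows", "arguments": {"rows": [[[0,0,0],[0,0,0],0],[[0,0,0],[0,0,0],0],[[0,0,0],[0,0,0],0],[[0,0,0],[0,0,0],0],[[0,0,0],[0,0,0],0],[[0,0,0],[0,0,-10],0],[[0,0,0],[0,0,-25],0],[[0,0,0],[0,0,-35],0],[[0,0,0],[0,0,-35],0],[[0,0,0],[0,0,-35],0],[[0,0,0],[0,0,-20],0],[[0,0,0],[0,0,0],0]]}}

```text
t: 10.18
tcp_pos: [0.5826, -0.1331, 0.1969]
tool_rot: [0.693, 0.721, 0.002, 0.006]
force: [1.2, 0.2, -0.1]
finger_gap: 1.002
gripper_force: 0.0
```

Run:
```python
from h import *
s=sense(); print(s["tcp_pos"],s["tool_rot"],s["force"])
c0=np.array([.5705,.0587]); th=np.radians(2.3); X=np.array([np.cos(th),np.sin(th)]);Y=np.array([-np.sin(th),np.cos(th)]); O=c0-.105*Y
for n in ("side","top"):
    p,d=snapshot(n); W=cloud(n,d); hsv=cv2.cvtColor(p,cv2.COLOR_RGB2HSV); L=np.dstack([(W[...,:2]-O)@X,(W[...,:2]-O)@Y,W[...,2]])
    m=(cv2.inRange(hsv,(3,130,50),(18,255,255))>0)&(abs(L[...,0])<.06)&(abs(L[...,1]+.08)<.1)&(d>0)&(L[...,2]<.1)
    P=L[m]; 
    if len(P): 
        T=P[P[:,2]>np.percentile(P[:,2],90)-.006]; print(n,len(P),np.percentile(P[:,2],90),cv2.minAreaRect((T[:,:2]*1000).astype(np.float32)))
    r=((cv2.inRange(hsv,(0,130,50),(4,255,255))>0)|(cv2.inRange(hsv,(174,130,50),(180,255,255))>0))&(abs(L[...,0])<.08)&(abs(L[...,1]-.105)<.08)&(d>0)
    P=W[r&(W[...,2]>.105)]; print(n,"grip top",len(P),np.median(P,0) if len(P) else 0, P.min(0) if len(P) else 0,P.max(0) if len(P) else 0)
    P=W[r]; print(np.median(P,0))
    if n=="side": cv2.imwrite("pics/placed.png",cv2.resize(p[150:310,250:430],None,fx=3.6,fy=3.6)[...,::-1])
    v,u=np.where(r); i=v<v.min()+4; uu,vv=u[i].mean(),v[i].mean(); print("ray",plane(n,uu,vv,.113))
```

```text
[ 0.58257973 -0.13307145  0.19685063] [0.69313856 0.72078024 0.00206132 0.0055255 ] [ 1.20601387  0.22105417 -0.13538983]
side 853 0.055456468476228316 ((0.6043434143066406, -83.48614501953125), (93.79112243652344, 55.11484909057617), 89.93669891357422)
side grip top 38 [0.61217754 0.04876523 0.11113571] [0.60567226 0.0374365  0.10545552] [0.62395185 0.05495669 0.11534526]
[0.61064743 0.05075631 0.09518903]
ray [0.61577872 0.04347607 0.113     ]
top 175 0.057146477298034126 ((-2.7852487564086914, -68.91314697265625), (67.58000946044922, 41.438995361328125), 70.71530151367188)
top grip top 25 [0.61043301 0.04654197 0.11251546] [0.60513412 0.03679689 0.10760254] [0.61809294 0.05171065 0.11732044]
[0.6097116  0.04432665 0.11125245]
ray [0.61314213 0.04435183 0.113     ]
```

View pics/placed.png

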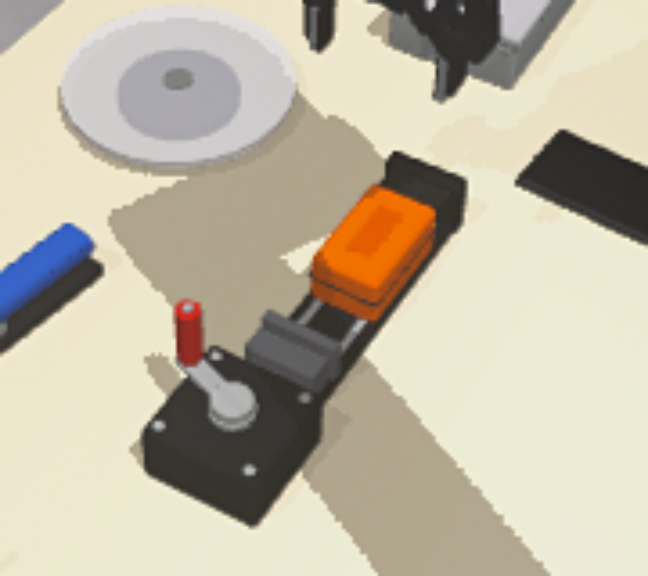

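The case lies flat and square in the cradle at crop (375,250). It measures as centred at holder (0.6, -83.5) mm, with the jaw at crop (295,350) and the grip at crop (188,330). Next I'll move over the grip.

{"name": "play_rows", "arguments": {"rows": [[[0,0,0],[15,3.4,0],0],[[0,0,0],[30,6.9,0],0],[[0,0,0],[35,8,0],0],[[0,0,0],[35,8,0],0],[[0,0,0],[30,6.9,0],0],[[0,0,0],[20,4.6,0],0],[[0,0,0],[10,2.3,0],0],[[0,0,0],[0,0,0],0],[[0,0,0],[0,0,0],0],[[0,0,0],[0,0,0],0],[[0,0,0],[0,0,0],0],[[0,0,0],[0,0,0],0]], "grip_force": 40}}

```text
t: 11.28
tcp_pos: [0.6126, 0.043, 0.1905]
tool_rot: [0.694, 0.72, -0.0, -0.0]
force: [0.4, 0.2, -0.2]
finger_gap: 0.999
gripper_force: 0.0
```

{"name": "play_rows", "arguments": {"rows": [[[0,0,0],[2,0.5,10],0],[[0,0,0],[0,0,25],0],[[0,0,0],[0,0,25],0],[[0,0,0],[0,0,20],0],[[0,0,0],[0,0,15],0],[[0,0,0],[0,0,8],0],[[0,0,0],[0,0,2],0],[[0,0,0],[0,0,0],0],[[0,0,0],[0,0,0],0],[[0,0,0],[0,0,0],0]]}}

```text
t: 12.12
tcp_pos: [0.614, 0.0464, 0.0867]
tool_rot: [0.693, 0.721, 0.001, 0.001]
force: [-0.1, -0.4, -0.0]
finger_gap: 0.999
gripper_force: 0.0
```

{"name": "play_rows", "arguments": {"rows": [[[0,0,0],[0,0,0],1],[[0,0,0],[0,0,0],1],[[0,0,0],[0,0,0],1],[[0,0,0],[0,0,0],1],[[0,0,0],[0,0,0],1],[[0,0,0],[0,0,0],1],[[0,0,0],[0,0,0],1],[[0,0,0],[0,0,0],1],[[0,0,0],[0,0,0],1],[[0,0,0],[0,0,0],1],[[0,0,0],[0,0,0],1],[[0,0,0],[0,0,0],1]]}}

```text
t: 13.12
tcp_pos: [0.6152, 0.0464, 0.0863]
tool_rot: [0.693, 0.721, 0.002, 0.002]
force: [6.3, 0.6, 1.1]
finger_gap: 0.204
gripper_force: 39.5
```

```bash
python3 -c "
from h import *
for i in range(3): snapshot('top'); s=sense(); print(s['tcp_pos'],s['force'],s['finger_gap'],s['gripper_force'])"
```

```text
[0.6152715  0.04639052 0.08628875] [ 5.47954669  0.55245539 -0.09801579] 0.19840681373532887 39.51668858528137
[0.61520346 0.0463846  0.08624184] [ 5.59910787 -0.24771524 -0.10045525] 0.2005123954121252 39.51703190803528
[0.61521908 0.04639676 0.08625785] [5.42542824 0.69150477 1.06883912] 0.20027890283539607 39.516651034355164
```

```bash
cat >> h.py <<'E'
PS=np.radians(92.2); TX=np.array([np.cos(PS),np.sin(PS)]); TY=np.array([np.sin(PS),-np.cos(PS)])
def arc(t0,step,n,r=45.):
    a=np.radians(t0-step*np.arange(n+1)); P=r*np.c_[np.cos(a),np.sin(a)]; D=np.diff(P,axis=0)
    print([[[0,0,0],[round(x,1),round(y,1),0],1] for x,y in np.c_[D@TX,D@TY]],"end",t0-step*n)
def feel(t,k=4):
    a=np.radians(t); F=[];Q=[]
    for i in range(k): snapshot("top"); s=sense(); F.append(s["force"]);Q.append(s["tcp_pos"])
    F=np.mean(F,0);Q=np.mean(Q,0); rad=np.array([np.cos(a),np.sin(a)]); cw=np.array([np.sin(a),-np.cos(a)])
    print("t",s["t"],"tcp",Q.round(4),"F",F.round(2),"radial",(F[:2]@rad).round(2),"resist",(-F[:2]@cw).round(2),"gap",s["finger_gap"])
E
python3 -c "
from h import *
arc(-17.5,6,11)"
```

```text
[[[0, 0, 0], [np.float64(-4.3), np.float64(-1.8), 0], 1], [[0, 0, 0], [np.float64(-4.1), np.float64(-2.3), 0], 1], [[0, 0, 0], [np.float64(-3.9), np.float64(-2.7), 0], 1], [[0, 0, 0], [np.float64(-3.6), np.float64(-3.1), 0], 1], [[0, 0, 0], [np.float64(-3.2), np.float64(-3.4), 0], 1], [[0, 0, 0], [np.float64(-2.9), np.float64(-3.7), 0], 1], [[0, 0, 0], [np.float64(-2.4), np.float64(-4.0), 0], 1], [[0, 0, 0], [np.float64(-2.0), np.float64(-4.3), 0], 1], [[0, 0, 0], [np.float64(-1.6), np.float64(-4.4), 0], 1], [[0, 0, 0], [np.float64(-1.1), np.float64(-4.6), 0], 1], [[0, 0, 0], [np.float64(-0.6), np.float64(-4.7), 0], 1]] end -83.5
```

{"name": "play_rows", "arguments": {"rows": [[[0,0,0],[0,1.2,0],1],[[0,0,0],[-4.3,-1.8,0],1],[[0,0,0],[-4.1,-2.3,0],1],[[0,0,0],[-3.9,-2.7,0],1],[[0,0,0],[-3.6,-3.1,0],1],[[0,0,0],[-3.2,-3.4,0],1],[[0,0,0],[-2.9,-3.7,0],1],[[0,0,0],[-2.4,-4.0,0],1],[[0,0,0],[-2.0,-4.3,0],1],[[0,0,0],[-1.6,-4.4,0],1],[[0,0,0],[-1.1,-4.6,0],1],[[0,0,0],[-0.6,-4.7,0],1]]}}

```text
t: 14.27
tcp_pos: [0.5754, 0.0158, 0.0859]
tool_rot: [0.694, 0.72, 0.0, -0.001]
force: [2.2, 4.8, 6.6]
finger_gap: 0.197
gripper_force: 40.2
```

```bash
sed -i 's/round(x,1),round(y,1)/round(float(x),1),round(float(y),1)/' h.py; python3 -c "
from h import *
feel(-83.5)
arc(-83.5,7.5,12)"
```

```text
t 14.4667 tcp [0.5742 0.0157 0.0859] F [0.94 2.4  7.29] radial -2.28 resist 1.2 gap 0.19862087390247324
[[[0, 0, 0], [-0.1, -5.9, 0], 1], [[0, 0, 0], [0.7, -5.8, 0], 1], [[0, 0, 0], [1.5, -5.7, 0], 1], [[0, 0, 0], [2.2, -5.5, 0], 1], [[0, 0, 0], [2.9, -5.1, 0], 1], [[0, 0, 0], [3.5, -4.7, 0], 1], [[0, 0, 0], [4.1, -4.2, 0], 1], [[0, 0, 0], [4.6, -3.6, 0], 1], [[0, 0, 0], [5.1, -3.0, 0], 1], [[0, 0, 0], [5.4, -2.3, 0], 1], [[0, 0, 0], [5.7, -1.6, 0], 1], [[0, 0, 0], [5.8, -0.8, 0], 1]] end -173.5
```

{"name": "play_rows", "arguments": {"rows": [[[0,0,0],[0.3,-5.9,-1],1],[[0,0,0],[0.7,-5.8,0],1],[[0,0,0],[1.5,-5.7,0],1],[[0,0,0],[2.2,-5.5,0],1],[[0,0,0],[2.9,-5.1,0],1],[[0,0,0],[3.5,-4.7,0],1],[[0,0,0],[4.1,-4.2,0],1],[[0,0,0],[4.6,-3.6,0],1],[[0,0,0],[5.1,-3.0,0],1],[[0,0,0],[5.4,-2.3,0],1],[[0,0,0],[5.7,-1.6,0],1],[[0,0,0],[5.8,-0.8,0],1]]}}

```text
t: 15.47
tcp_pos: [0.5281, 0.0545, 0.0861]
tool_rot: [0.693, 0.721, 0.001, 0.002]
force: [7.2, -1.1, -5.5]
finger_gap: 0.201
gripper_force: 39.3
```

```bash
python3 -c "
from h import *
feel(-173.5)
arc(-173.5,7.5,12)"
```

```text
t 15.6667 tcp [0.5279 0.0553 0.0861] F [ 7.36  2.58 -4.28] radial -7.61 resist -1.73 gap 0.20051083049294058
[[[0, 0, 0], [5.9, -0.1, 0], 1], [[0, 0, 0], [5.8, 0.7, 0], 1], [[0, 0, 0], [5.7, 1.5, 0], 1], [[0, 0, 0], [5.5, 2.2, 0], 1], [[0, 0, 0], [5.1, 2.9, 0], 1], [[0, 0, 0], [4.7, 3.5, 0], 1], [[0, 0, 0], [4.2, 4.1, 0], 1], [[0, 0, 0], [3.6, 4.6, 0], 1], [[0, 0, 0], [3.0, 5.1, 0], 1], [[0, 0, 0], [2.3, 5.4, 0], 1], [[0, 0, 0], [1.6, 5.7, 0], 1], [[0, 0, 0], [0.8, 5.8, 0], 1]] end -263.5
```

{"name": "play_rows", "arguments": {"rows": [[[0,0,0],[5.9,0.4,0.5],1],[[0,0,0],[5.8,1.2,0],1],[[0,0,0],[5.7,2.0,0],1],[[0,0,0],[5.5,2.2,0],1],[[0,0,0],[5.1,2.9,0],1],[[0,0,0],[4.7,3.5,0],1],[[0,0,0],[4.2,4.1,0],1],[[0,0,0],[3.6,4.6,0],1],[[0,0,0],[3.0,5.1,0],1],[[0,0,0],[2.3,5.4,0],1],[[0,0,0],[1.6,5.7,0],1],[[0,0,0],[0.8,5.8,0],1]]}}

```text
t: 16.67
tcp_pos: [0.565, 0.1054, 0.0859]
tool_rot: [0.693, 0.721, -0.003, -0.002]
force: [-2.7, -3.3, 6.3]
finger_gap: 0.198
gripper_force: 40.5
```

```bash
python3 -c "
from h import *
feel(-263.5)
arc(-263.5,7.5,8)"
```

```text
t 16.8667 tcp [0.5664 0.1056 0.086 ] F [ 0.23 -2.36  5.3 ] radial -2.37 resist 0.04 gap 0.19781277628339317
[[[0, 0, 0], [0.1, 5.9, 0], 1], [[0, 0, 0], [-0.7, 5.8, 0], 1], [[0, 0, 0], [-1.5, 5.7, 0], 1], [[0, 0, 0], [-2.2, 5.5, 0], 1], [[0, 0, 0], [-2.9, 5.1, 0], 1], [[0, 0, 0], [-3.5, 4.7, 0], 1], [[0, 0, 0], [-4.1, 4.2, 0], 1], [[0, 0, 0], [-4.6, 3.6, 0], 1]] end -323.5
```

{"name": "play_rows", "arguments": {"rows": [[[0,0,0],[-0.3,5.9,0],1],[[0,0,0],[-0.7,5.8,0],1],[[0,0,0],[-1.5,5.7,0],1],[[0,0,0],[-2.2,5.5,0],1],[[0,0,0],[-2.9,5.1,0],1],[[0,0,0],[-3.5,4.7,0],1],[[0,0,0],[-4.1,4.2,0],1],[[0,0,0],[-4.6,3.6,0],1]]}}

```text
t: 17.53
tcp_pos: [0.6078, 0.0892, 0.0861]
tool_rot: [0.693, 0.72, 0.0, -0.002]
force: [0.2, 3.7, 5.1]
finger_gap: 0.194
gripper_force: 40.3
```

```bash
python3 -c "
from h import *
feel(-323.5)
arc(-323.5,5,12)"
```

```text
t 17.7333 tcp [0.6086 0.088  0.0861] F [0.67 2.79 3.81] radial 2.19 resist 1.84 gap 0.19942090531449505
[[[0, 0, 0], [-3.3, 2.1, 0], 1], [[0, 0, 0], [-3.5, 1.8, 0], 1], [[0, 0, 0], [-3.6, 1.5, 0], 1], [[0, 0, 0], [-3.8, 1.1, 0], 1], [[0, 0, 0], [-3.8, 0.8, 0], 1], [[0, 0, 0], [-3.9, 0.5, 0], 1], [[0, 0, 0], [-3.9, 0.1, 0], 1], [[0, 0, 0], [-3.9, -0.2, 0], 1], [[0, 0, 0], [-3.9, -0.6, 0], 1], [[0, 0, 0], [-3.8, -0.9, 0], 1], [[0, 0, 0], [-3.7, -1.2, 0], 1], [[0, 0, 0], [-3.6, -1.5, 0], 1]] end -383.5
```

{"name": "play_rows", "arguments": {"rows": [[[0,0,0],[-3.3,2.1,0],1],[[0,0,0],[-3.5,1.8,0],1],[[0,0,0],[-3.6,1.5,0],1],[[0,0,0],[-3.8,1.1,0],1],[[0,0,0],[-3.8,0.8,0],1],[[0,0,0],[-3.9,0.5,0],1],[[0,0,0],[-3.9,0.1,0],1],[[0,0,0],[-3.9,-0.2,0],1],[[0,0,0],[-3.9,-0.6,0],1],[[0,0,0],[-3.8,-0.9,0],1]]}}

```text
t: 18.57
tcp_pos: [0.6163, 0.0493, 0.086]
tool_rot: [0.693, 0.721, -0.0, -0.0]
force: [0.6, 2.6, 4.1]
finger_gap: 0.197
gripper_force: 40.2
```

```bash
python3 -c "
from h import *
feel(-373.5)
arc(-373.5,3,12)"
```

```text
t 18.7667 tcp [0.6162 0.0487 0.086 ] F [-0.83 -0.33  4.07] radial -0.73 resist -0.51 gap 0.19417848900668355
[[[0, 0, 0], [-2.3, -0.7, 0], 1], [[0, 0, 0], [-2.2, -0.8, 0], 1], [[0, 0, 0], [-2.2, -0.9, 0], 1], [[0, 0, 0], [-2.1, -1.0, 0], 1], [[0, 0, 0], [-2.1, -1.1, 0], 1], [[0, 0, 0], [-2.0, -1.3, 0], 1], [[0, 0, 0], [-1.9, -1.4, 0], 1], [[0, 0, 0], [-1.9, -1.5, 0], 1], [[0, 0, 0], [-1.8, -1.6, 0], 1], [[0, 0, 0], [-1.7, -1.6, 0], 1], [[0, 0, 0], [-1.6, -1.7, 0], 1], [[0, 0, 0], [-1.5, -1.8, 0], 1]] end -409.5
```

{"name": "play_rows", "arguments": {"rows": [[[0,0,0],[-2.3,-0.7,0],1],[[0,0,0],[-2.2,-0.8,0],1],[[0,0,0],[-2.2,-0.9,0],1],[[0,0,0],[-2.1,-1.0,0],1],[[0,0,0],[-2.1,-1.1,0],1],[[0,0,0],[-2.0,-1.3,0],1],[[0,0,0],[-1.9,-1.4,0],1],[[0,0,0],[-1.9,-1.5,0],1],[[0,0,0],[-1.8,-1.6,0],1]]}}

```text
t: 19.52
tcp_pos: [0.6066, 0.0309, 0.086]
tool_rot: [0.693, 0.721, -0.0, -0.0]
force: [0.0, 5.1, 3.7]
finger_gap: 0.201
gripper_force: 40.1
```

```bash
python3 -c "
from h import *
feel(-400.5,1)
p,d=snapshot('side'); cv2.imwrite('pics/wind.png',cv2.resize(p[150:310,250:430],None,fx=3.6,fy=3.6)[...,::-1])
feel(-400.5,1)
arc(-400.5,2,12)"
```

```text
t 19.5667 tcp [0.6063 0.0306 0.086 ] F [-1.43  4.31  3.24] radial -3.88 resist 2.35 gap 0.19954342265607392
t 19.6667 tcp [0.6063 0.0306 0.086 ] F [-1.69  2.65  3.24] radial -3.0 resist 0.92 gap 0.1965078485551729
[[[0, 0, 0], [-1.1, -1.1, 0], 1], [[0, 0, 0], [-1.1, -1.1, 0], 1], [[0, 0, 0], [-1.1, -1.2, 0], 1], [[0, 0, 0], [-1.0, -1.2, 0], 1], [[0, 0, 0], [-1.0, -1.2, 0], 1], [[0, 0, 0], [-0.9, -1.3, 0], 1], [[0, 0, 0], [-0.9, -1.3, 0], 1], [[0, 0, 0], [-0.8, -1.3, 0], 1], [[0, 0, 0], [-0.8, -1.4, 0], 1], [[0, 0, 0], [-0.7, -1.4, 0], 1], [[0, 0, 0], [-0.7, -1.4, 0], 1], [[0, 0, 0], [-0.6, -1.4, 0], 1]] end -424.5
```

View pics/wind.png

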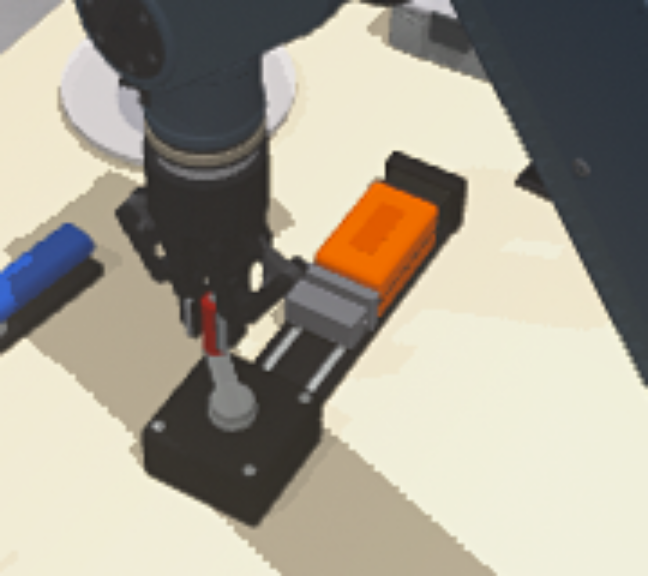

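The jaw at crop (335,300) has reached the case and is pushing it towards the pad. I'll go on in 2° steps, reading the resistance at the grip.

{"name": "play_rows", "arguments": {"rows": [[[0,0,0],[-0.9,-1.3,0],1],[[0,0,0],[-0.9,-1.3,0],1],[[0,0,0],[-1.1,-1.2,0],1],[[0,0,0],[-1.0,-1.2,0],1],[[0,0,0],[-1.0,-1.2,0],1],[[0,0,0],[-0.9,-1.3,0],1]]}}

```text
t: 20.17
tcp_pos: [0.5998, 0.0248, 0.086]
tool_rot: [0.693, 0.721, 0.0, 0.0]
force: [0.6, 4.2, 1.9]
finger_gap: 0.201
gripper_force: 40.1
```

```bash
python3 -c "
from h import *
feel(-412.5,1)"
```

```text
t 20.2167 tcp [0.5996 0.0245 0.086 ] F [0.17 2.86 1.79] radial -2.16 resist 1.88 gap 0.19416495832686811
```

{"name": "play_rows", "arguments": {"rows": [[[0,0,0],[-0.9,-1.3,0],1],[[0,0,0],[-0.8,-1.3,0],1],[[0,0,0],[-0.8,-1.4,0],1]]}}

```text
t: 20.47
tcp_pos: [0.5959, 0.0221, 0.0861]
tool_rot: [0.693, 0.721, 0.0, 0.0]
force: [1.0, 4.4, 1.6]
finger_gap: 0.2
gripper_force: 40.0
```

```bash
python3 -c "
from h import *
feel(-418.5,1)
arc(-424.5,2,12)"
```

```text
t 20.5167 tcp [0.5956 0.0219 0.0861] F [1.13 3.56 0.51] radial -2.44 resist 2.82 gap 0.19924277242542163
[[[0, 0, 0], [-0.6, -1.5, 0], 1], [[0, 0, 0], [-0.5, -1.5, 0], 1], [[0, 0, 0], [-0.5, -1.5, 0], 1], [[0, 0, 0], [-0.4, -1.5, 0], 1], [[0, 0, 0], [-0.4, -1.5, 0], 1], [[0, 0, 0], [-0.3, -1.5, 0], 1], [[0, 0, 0], [-0.3, -1.5, 0], 1], [[0, 0, 0], [-0.2, -1.6, 0], 1], [[0, 0, 0], [-0.2, -1.6, 0], 1], [[0, 0, 0], [-0.1, -1.6, 0], 1], [[0, 0, 0], [-0.1, -1.6, 0], 1], [[0, 0, 0], [-0.0, -1.6, 0], 1]] end -448.5
```

{"name": "play_rows", "arguments": {"rows": [[[0,0,0],[-0.6,-1.4,0],1],[[0,0,0],[-0.6,-1.4,0],1],[[0,0,0],[-0.6,-1.4,0],1]]}}

```text
t: 20.77
tcp_pos: [0.5919, 0.02, 0.0861]
tool_rot: [0.693, 0.721, 0.0, 0.0]
force: [1.7, 3.7, 0.6]
finger_gap: 0.202
gripper_force: 40.0
```

{"name": "play_rows", "arguments": {"rows": [[[0,0,0],[-0.6,-1.5,0],1],[[0,0,0],[-0.5,-1.5,0],1]]}}

```text
t: 20.93
tcp_pos: [0.5889, 0.0188, 0.0861]
tool_rot: [0.693, 0.721, 0.0, 0.0]
force: [2.7, 3.2, 0.7]
finger_gap: 0.198
gripper_force: 40.0
```

```bash
python3 -c "
from h import *
feel(-428.5,1)"
```

```text
t 20.9833 tcp [0.5886 0.0187 0.0861] F [1.47 3.14 0.59] radial -2.38 resist 2.51 gap 0.19756813071673202
```

{"name": "play_rows", "arguments": {"rows": [[[0,0,0],[-0.4,-1.5,0],1],[[0,0,0],[-0.4,-1.5,0],1]]}}

```text
t: 21.15
tcp_pos: [0.5861, 0.0178, 0.0861]
tool_rot: [0.693, 0.721, 0.0, 0.0]
force: [2.7, 3.1, 0.0]
finger_gap: 0.198
gripper_force: 40.0
```

{"name": "play_rows", "arguments": {"rows": [[[0,0,0],[-0.4,-1.5,0],1],[[0,0,0],[-0.3,-1.5,0],1]]}}

```text
t: 21.32
tcp_pos: [0.5834, 0.0171, 0.0862]
tool_rot: [0.693, 0.721, 0.0, 0.001]
force: [4.1, 3.4, -1.9]
finger_gap: 0.199
gripper_force: 40.0
```

```bash
python3 -c "
from h import *
feel(-436.5,1)"
```

```text
t 21.3667 tcp [0.5831 0.017  0.0862] F [ 3.56  2.86 -0.36] radial -1.95 resist 4.13 gap 0.19582302799790247
```

{"name": "play_rows", "arguments": {"rows": [[[0,0,0],[-0.3,-1.5,0],1],[[0,0,0],[-0.2,-1.6,0],1]]}}

```text
t: 21.53
tcp_pos: [0.5808, 0.0165, 0.0862]
tool_rot: [0.693, 0.721, 0.001, 0.001]
force: [5.3, 3.2, -2.1]
finger_gap: 0.197
gripper_force: 39.8
```

```bash
python3 -c "
from h import *
feel(-440.5,1)"
```

```text
t 21.5833 tcp [0.5806 0.0165 0.0862] F [ 4.38  3.4  -1.97] radial -2.63 resist 4.89 gap 0.20137981084148357
```

{"name": "play_rows", "arguments": {"rows": [[[0,0,0],[-0.2,-1.6,0],1],[[0,0,0],[-0.1,-1.6,0],1]]}}

```text
t: 21.75
tcp_pos: [0.5783, 0.0161, 0.0862]
tool_rot: [0.693, 0.721, 0.001, 0.001]
force: [5.4, 4.5, -3.9]
finger_gap: 0.198
gripper_force: 39.6
```

```bash
python3 -c "
from h import *
feel(-444.5,1)"
```

```text
t 21.8 tcp [0.5781 0.0161 0.0862] F [ 5.25  3.59 -3.3 ] radial -3.07 resist 5.57 gap 0.1955699077993355
```

{"name": "play_rows", "arguments": {"rows": [[[0,0,0],[0,-1.6,0],1],[[0,0,0],[0.1,-1.6,0],1]]}}

```text
t: 21.97
tcp_pos: [0.5759, 0.0159, 0.0863]
tool_rot: [0.693, 0.721, 0.002, 0.002]
force: [7.1, 3.2, -4.7]
finger_gap: 0.197
gripper_force: 39.4
```

```bash
python3 -c "
from h import *
feel(-448.5,1);feel(-448.5,2)"
```

```text
t 22.0167 tcp [0.5756 0.0159 0.0862] F [ 7.58  4.15 -3.93] radial -3.95 resist 7.69 gap 0.1978982348795399
t 22.1167 tcp [0.5756 0.0159 0.0862] F [ 7.03  3.71 -3.39] radial -3.52 resist 7.13 gap 0.19598309782648296
```

Resistance while turning is about 7.3 N, which is snug. I'll open the fingers and go straight up.

{"name": "play_rows", "arguments": {"rows": [[[0,0,0],[0,0,0],0],[[0,0,0],[0,0,0],0],[[0,0,0],[0,0,0],0],[[0,0,0],[0,0,0],0],[[0,0,0],[0,0,0],0],[[0,0,0],[0,0,0],0],[[0,0,0],[0,0,-15],0],[[0,0,0],[0,0,-30],0],[[0,0,0],[0,0,-40],0],[[0,0,0],[0,0,-40],0],[[0,0,0],[0,0,-20],0],[[0,0,0],[0,0,0],0]]}}

```text
t: 23.12
tcp_pos: [0.5765, 0.0157, 0.2369]
tool_rot: [0.693, 0.721, 0.003, 0.005]
force: [0.5, 0.7, 0.3]
finger_gap: 1.002
gripper_force: 0.0
```

{"name": "play_rows", "arguments": {"rows": [[[0,0,0],[0,-20,0],0],[[0,0,0],[0,-35,-10],0],[[0,0,0],[0,-35,-10],0],[[0,0,0],[0,-20,0],0],[[0,0,0],[0,0,0],0],[[0,0,0],[0,0,0],0],[[0,0,0],[0,0,0],0]]}}

```text
t: 23.7
tcp_pos: [0.4643, 0.0117, 0.2508]
tool_rot: [0.693, 0.721, 0.0, 0.0]
force: [0.9, 0.3, -0.3]
finger_gap: 1.0
gripper_force: 0.0
```

Run:
```python
from h import *
s=sense(); print(s["t"],s["tcp_pos"],s["force"],s["finger_gap"])
p,d=snapshot("side"); cv2.imwrite("pics/end.png",p[...,::-1]); W=cloud("side",d)
r=cv2.inRange(cv2.cvtColor(p,cv2.COLOR_RGB2HSV),(0,140,60),(4,255,255))>0
r&=(abs(W[...,0]-.57)<.07)&(abs(W[...,1]-.06)<.08)&(d>0); print(r.sum(),np.median(W[r],0))
```

```text
23.7 [0.46425276 0.01172383 0.25084711] [ 0.90427632  0.28705048 -0.25061008] 1.0002234595276263
99 [0.57607251 0.01968215 0.09446143]
```

View pics/end.png

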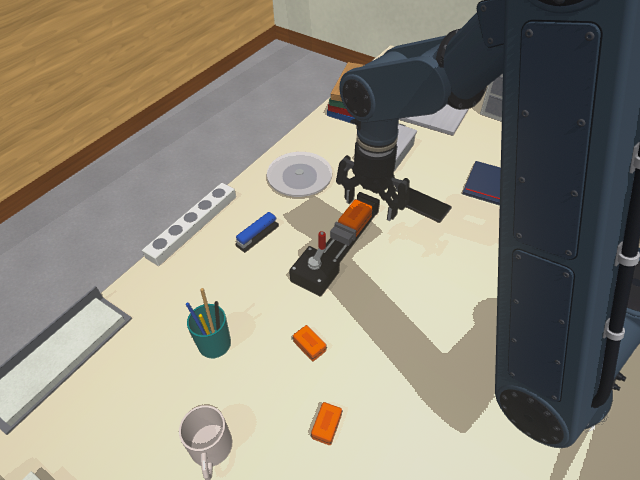

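The case is clamped between pad and jaw at (355,213). The grip stays where I left it at (322,240), everything else is in its place, and the arm is clear.

```bash
python3 -c "
from station import *
print(sign_off())"
```

```text
the job is handed in; nothing more can be done
None
```

I laid the case in the cradle and wound the crank clockwise about 1.2 turns in one grasp, to roughly 7.3 N at the grip. I then let go, checked in a last picture that the case is clamped and nothing else moved, and handed the job in at about 24 s.

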